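Put the splicing tray back on the middle rails

TASK

Put the empty splicing tray away: take it by its upright wooden grip, slide it panel first onto the middle of the wooden rack's three rail pairs (the pair just above the sheet that carries a film can) until it is fully home against the back of the rack, and let go. Leave the sheet with the can where it is.

Things in the scene. Friction and masses are not known exactly. Their poses are not given: they have to be found in the camera images.
- tray_grip (a point): Loose aluminium tray, 0.2 kg, flat on the counter: mid-grip, 40 mm above its underside. Grip: upright dark-wood plate, x 66, y 12 mm, 4 to 62 mm above the underside. +y (tray's, z up): from grip to panel. 4 mm thick; from this point along +y a tongue 80 mm wide from -8 to 67 mm, then the panel, 180 mm wide, 67 to 192 mm, rim 12 mm high. Home: this point at x 0, y -62, z +40 mm of mid_rails.
- mid_rails (a point): Mouth of the rack's MIDDLE rail pair: half-way between its two level rails, at their front ends, level with their upper faces. z up, +y is the way in, x across. The back stop stands 130 mm in. Rails are 28 mm wide, 8 mm thick, with 144 mm free between the two and 200 mm between the posts outside them.
- rack: Fixed open wooden rack, 232 mm wide (x), 140 mm deep (y), mouth at -y. Three rail pairs, upper faces 40, 85 and 130 mm above this origin, posts to 145 mm. Origin: on the rack's middle, 65 mm inward of the mouth, 0 to 25 mm above the counter (its height varies). Lowest pair taken, the other two empty.
- can_mid (a point): Loose sheet (180 x 120 x 4 mm) with a grey film can (113 mm across, top 22 mm above the sheet's underside) on the rack's LOWEST rail pair: its middle, 13 mm above the underside. To be left alone.

How it is judged:
By the outcome, as a careful person would: the job done as asked, in the order asked, and still so for the second after the job is handed in, with the robot touching nothing.
It also fails if it takes over 32 s, if anything falls off the work surface, if the arm or the gripper's body presses on something with over 40 N, if the wrist force passes 120 N, or if a joint passes its speed limit or range.

ROBOT

A 6-joint arm with a two-finger parallel gripper is mounted at the origin on the work surface. World frame = base frame: x ahead of the robot, y to its left, z up, the work surface at z = 0. Lengths are in m, angles in rad, forces in N, time in s.
With the tool pointing down it reaches from about 0.25 to 0.85 m from the base axis. Payload 12.5 kg.
Tool frame: the origin (TCP) lies on the centre line of the jaws, within the pads' length; the fingertips stand 17 mm ahead of it and the grasp point (between the pads) lies 2 mm behind it; z points along the fingers, y is the line along which they close (so a half turn about z gives the same grasp; the last joint's range is limited). The gripper opens to 93 mm and grips with 3 to 60 N. Pads are 15 mm wide; open, the fingers measure 128 mm over their backs; the gripper's body (75 mm by 188 mm) begins 65 mm behind the grasp point.
Start: joints at [1.185, 0.351, 1.652, -0, 1.139, -0.085], TCP at [0.163, 0.525, 0.236] pointing down, gripper open.
Joint ranges: [-2.75, 2.75], [-0.79, 2.1], [0.01, 2.65], [-1.57, 4.71], [0.07, 3.14], [-2.87, 2.87]. Speed limits (rad/s): [2.22, 2.22, 2.79, 3.14, 3.14, 3.14].

INTERFACE

Orientations are given as a 3x3 rotation matrix whose columns are the frame's x, y, z axes.
In Python, from plant import monitor, vision, manip gives the robot as it stands. The module is installed in compiled form; this text tells all that it offers.
- The arm moves only by the shell command python3 -m crank 'ROWS' [FORCE]. ROWS is JSON, one flat list of numbers, 7 for each row, row after row: the shift along the world's x, y, z in m, then the turn, a rotation vector about the world's x, y, z in rad, then the closure, from 0 (fully open) to 1 (shut). A call has 1 to 8 rows; each row shifts and turns the commanded pose from where the row before left it; what a row does not reach is not made up. A row lasts 1/8 s, in which the tool goes at most 62.5 mm and 10.7 degrees, less where a joint would pass 70% of its speed; a pose out of reach is approached as far as the arm can. A call is refused whole if a number of a shift passes 0.0625 or a number of a turn 0.188, either way. A call with a gripper value outside its range is refused whole. The fingers move at their own pace and stop on an object; FORCE is the grip in N (left out, the last holds). Time passes only in rows, so rows that do not move let the fingers close. It gives the time, the measured TCP pose, the force, the opening and the grip force at its end, in the units of the state.
- monitor.get_state(): the state, without advancing time (a new reading comes with each control period).
- vision.get_image(name): name is "scene" or "top" or "wrist"; returns a dict with "frame" (480x640x3 uint8, blue, green, red), "depth" (480x640 float32, m along the optical axis (not along the pixel's ray), 0 where there is no reading), "camera_matrix" (3x3 intrinsics, pixels), "origin" and "rotation" of the camera in the world; the wrist camera has in their place "mount" (4x4, takes a point from camera to tool coordinates, whose origin is the TCP and whose axes are the flange's). Camera axes: x right, y down, z forward; pixel columns grow to the right and rows downward; lengths in m; the calibration is good to about 2 mm. A picture is of the moment at which its call begins: read the wrist's pose just before it.
- manip.hand_in(): hands the job in; it is judged then, once.
The state is a dict: "time": time; "joints": joint angles; "joint_vel": joint speeds; "joint_torque": joint torques, N m; "position": TCP position; "tool_rot": TCP orientation; "force": force on the tool from outside, world axes, zero at the start; "torque": the same for the moment, N m; "opening": finger opening in m; "gripper_force": force on a finger pad.
Only numpy, scipy, OpenCV 4.12 (cv2) and the standard library are available. Lean on these libraries where they do the work, as an engineer would, in place of code of your own. Each camera call takes 0.05 s, during which the arm holds its last target. There are 200 camera calls.

## Working session

There is one attempt and no reset: what is moved stays moved. The work goes in short steps, Python scripts to look and compute and a shell command to move; the robot and the scene stay as the last step left them, time stands still between calls to the robot, and variables do not carry over. Pictures are saved under pics/ and viewed, at most 10 in all, crops included, and the job is handed in when it is done.

```bash
mkdir -p pics; python3 - <<'E'
from plant import monitor, vision
import cv2,numpy as np
for n in ["scene","top"]:
    d=vision.get_image(n); cv2.imwrite(f"pics/{n}0.png",d["frame"]); np.savez(f"{n}0.npz",**d)
    print(n,d["origin"],d["rotation"].tolist(),d["camera_matrix"].tolist())
s=monitor.get_state(); print(s["time"],s["position"],s["tool_rot"],s["opening"])
E
```

```text
scene [ 1.10810398 -0.20735254  0.81873441] [[0.3201474801533329, 0.7353870845071702, -0.5972532351452904], [0.947367613560601, -0.24821764634765106, 0.20219447276848176], [0.00044241153139404333, -0.6305504230287032, -0.7761481613006372]] [[461.34486919696724, 0.0, 322.26459049924784], [0.0, 461.34486919696724, 241.47155275966153], [0.0, 0.0, 1.0]]
top [ 0.44018691 -0.01407857  1.16975654] [[0.011440411984368248, -0.9961653821318625, 0.08673896711229805], [-0.9999119967830763, -0.011979717362829585, -0.005699566754399321], [0.006716819404231335, -0.0866661284123568, -0.9962147692757339]] [[624.3644285660223, 0.0, 315.69296327115643], [0.0, 624.3644285660223, 242.51368735461227], [0.0, 0.0, 1.0]]
0.1 [0.16282737 0.52506427 0.23520109] [[-9.55102898e-01  2.96274077e-01 -3.54406146e-04]
 [ 2.96274279e-01  9.55102489e-01 -8.87333125e-04]
 [ 7.56003902e-05 -9.52495865e-04 -9.99999544e-01]] 0.09280724331817916
```

View pics/scene0.png

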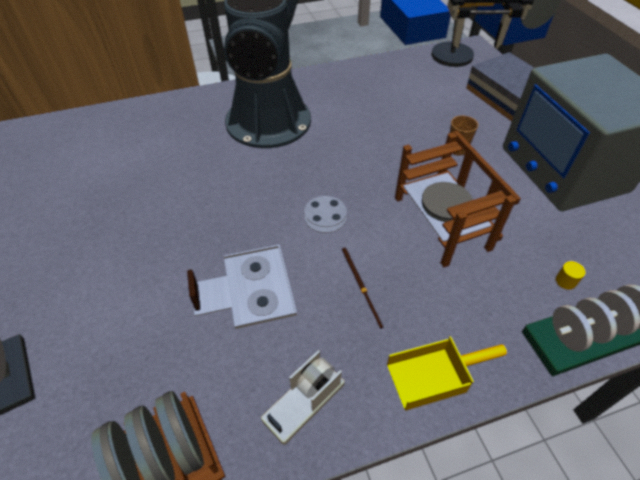

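View pics/top0.png

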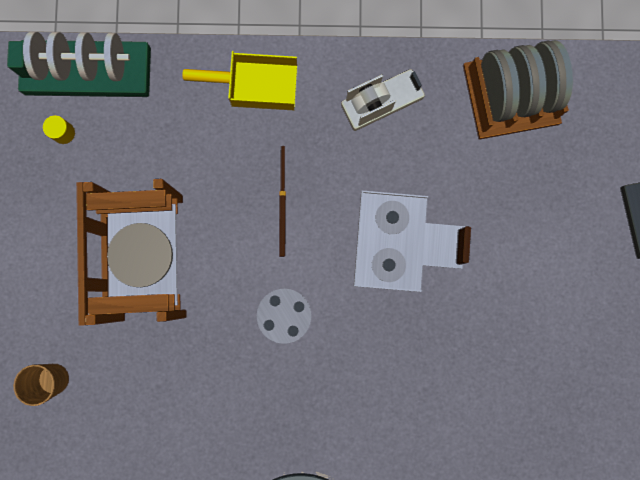

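The arm isn't in view. The rack (top view, about u 78–186, v 180–325) has its mouth facing right, i.e. -y. The tray (u 355–470, v 190–292) has its grip at about (463,245), and its panel already points towards the rack. Next I measure both from depth.

```bash
cat > h.py <<'E'
import numpy as np,cv2
def cloud(d,pose=None):
    K=d["camera_matrix"];v,u=np.mgrid[:480,:640];z=d["depth"]
    p=np.stack([(u-K[0,2])/K[0,0]*z,(v-K[1,2])/K[1,1]*z,z],-1)
    if pose is None: R,o=d["rotation"],d["origin"]
    else:
        M=d["mount"];R=pose[1]@M[:3,:3];o=pose[1]@M[:3,3]+pose[0]
    return p@R.T+o
def brown(f):
    b,g,r=[f[...,i].astype(int) for i in range(3)]
    return (r>b+25)&(r<1.0*255)&(g<0.75*r)
E
python3 - <<'E'
from h import *
for n,rk,gr in [("top",(70,170,190,330),(450,220,475,270)),("scene",(395,125,525,270),(180,260,205,315))]:
    d=np.load(n+"0.npz");P=cloud(d);B=brown(d["frame"]);ok=d["depth"]>0
    def roi(b): m=np.zeros_like(ok);m[b[1]:b[3],b[0]:b[2]]=1;return m&ok
    g=P[roi(gr)&B]; zt=np.percentile(g[:,2],97); t=g[g[:,2]>zt-.006]
    r=cv2.minAreaRect((t[:,:2]*1000).astype(np.float32)); print(n,"grip n",len(g),zt,"top rect",r)
    k=P[roi(rk)&B]; h,e=np.histogram(k[:,2],bins=np.arange(0,.19,.004)); print([(round(a,3),int(c)) for a,c in zip(e,h) if c])
    print("rack xy",k[:,:2].min(0),k[:,:2].max(0))
    if n=="top":
        m=roi((345,180,450,300)); f=d["frame"]; q=m&(f.min(-1)>135); c=max(cv2.findContours(q.astype(np.uint8),0,2)[0],key=cv2.contourArea)[:,0]
        pts=P[c[:,1],c[:,0]]; print("tray",cv2.minAreaRect((pts[:,:2]*1000).astype(np.float32)),np.median(P[q][:,2]))
        q=P[m][:,2];print("bg",np.percentile(q,[5,50,95]))
E
```

```text
top grip n 228 0.06503743983524685 top rect ((536.4873657226562, -289.2751770019531), (11.800582885742188, 63.348323822021484), 86.57233428955078)
[(np.float64(0.0), 2), (np.float64(0.004), 6), (np.float64(0.008), 13), (np.float64(0.012), 13), (np.float64(0.016), 12), (np.float64(0.02), 15), (np.float64(0.024), 12), (np.float64(0.028), 10), (np.float64(0.032), 15), (np.float64(0.036), 16), (np.float64(0.04), 27), (np.float64(0.044), 208), (np.float64(0.048), 159), (np.float64(0.052), 74), (np.float64(0.056), 84), (np.float64(0.06), 50), (np.float64(0.064), 25), (np.float64(0.068), 39), (np.float64(0.072), 37), (np.float64(0.076), 38), (np.float64(0.08), 33), (np.float64(0.084), 34), (np.float64(0.088), 37), (np.float64(0.092), 32), (np.float64(0.096), 93), (np.float64(0.1), 314), (np.float64(0.104), 142), (np.float64(0.108), 49), (np.float64(0.112), 37), (np.float64(0.116), 41), (np.float64(0.12), 44), (np.float64(0.124), 52), (np.float64(0.128), 35), (np.float64(0.132), 45), (np.float64(0.136), 40), (np.float64(0.14), 150), (np.float64(0.144), 1477), (np.float64(0.148), 1291), (np.f
[... 897 characters left out ...]
t64(0.064), 72), (np.float64(0.068), 68), (np.float64(0.072), 63), (np.float64(0.076), 71), (np.float64(0.08), 72), (np.float64(0.084), 69), (np.float64(0.088), 42), (np.float64(0.092), 33), (np.float64(0.096), 91), (np.float64(0.1), 719), (np.float64(0.104), 329), (np.float64(0.108), 55), (np.float64(0.112), 46), (np.float64(0.116), 52), (np.float64(0.12), 52), (np.float64(0.124), 62), (np.float64(0.128), 48), (np.float64(0.132), 59), (np.float64(0.136), 61), (np.float64(0.14), 118), (np.float64(0.144), 573), (np.float64(0.148), 813), (np.float64(0.152), 153), (np.float64(0.156), 172), (np.float64(0.16), 444), (np.float64(0.164), 160)]
rack xy [0.2553372  0.21693412] [0.63449664 0.49125635]
```

```bash
python3 - <<'E'
from h import *
for n,rk in [("top",(70,170,190,330)),("scene",(395,125,525,270))]:
    d=np.load(n+"0.npz");P=cloud(d);m=np.zeros((480,640),bool);m[rk[1]:rk[3],rk[0]:rk[2]]=1
    m&=brown(d["frame"])&(d["depth"]>0)
    for nm,lo,hi in [("toprail",.142,.152),("post",.158,.17),("midrail",.097,.107)]:
        q=P[m&(P[...,2]>lo)&(P[...,2]<hi)]; q=q[(q[:,0]>.35)&(q[:,1]<.42)]
        for s in (0,1):
            a=q[(q[:,0]>.505)==s]; a=a[(a[:,1]<.345)] if nm!="post" else a
            if len(a)<20: continue
            r=cv2.minAreaRect((a[:,:2]*1000).astype(np.float32)); vx=cv2.fitLine((a[:,:2]*1000).astype(np.float32),cv2.DIST_HUBER,0,.01,.01)[:2,0]
            print(n,nm,s,len(a),np.round(r[0],1),np.round(r[1],1),round(r[2],1),"fit ang",round(np.degrees(np.arctan2(vx[1],vx[0]))%180,1),"y",a[:,1].min().round(4),a[:,1].max().round(4),"z",np.median(a[:,2]).round(4))
    f=d["frame"];sub=f[rk[1]:rk[3],rk[0]:rk[2]]; 
    cv2.imwrite(f"pics/{n}rack.png",cv2.resize(sub,None,fx=4,fy=4,interpolation=2)[:600])
E
```

```text
top toprail 0 1336 [418.5 281.8] [ 42.3 126. ] 3.9 fit ang 93.9 y 0.2177 0.3449 z 0.1478
top toprail 1 1203 [603.7 287.7] [ 41.7 116.2] 3.4 fit ang 94.3 y 0.2292 0.3449 z 0.1476
top post 0 683 [452.1 291.3] [113.4 140.8] 3.3 fit ang 10.8 y 0.218 0.3642 z 0.1628
top post 1 673 [567.7 298.6] [116.6 140.5] 2.9 fit ang 177.2 y 0.2309 0.3708 z 0.1626
top midrail 0 120 [418.2 276.8] [ 41.  115.7] 4.1 fit ang 104.3 y 0.2184 0.3338 z 0.1027
top midrail 1 313 [602.8 287.5] [ 40.8 115.8] 4.5 fit ang 96.5 y 0.2297 0.3441 z 0.1026
scene toprail 0 580 [423.8 282. ] [ 42.8 125.9] 3.3 fit ang 93.0 y 0.2189 0.345 z 0.1483
scene toprail 1 654 [606.5 287.6] [ 45.  116.2] 5.0 fit ang 93.0 y 0.2298 0.345 z 0.1481
scene post 0 297 [452.1 291.5] [110.2 143.5] 2.0 fit ang 11.6 y 0.2185 0.364 z 0.163
scene post 1 396 [569.3 298.4] [121.3 142.8] 3.5 fit ang 175.3 y 0.23 0.3722 z 0.1629
scene midrail 0 539 [424.6 281.8] [ 40.7 125.6] 5.3 fit ang 92.7 y 0.2182 0.3447 z 0.1031
scene midrail 1 443 [608.7 288. ] [ 44.5 115.8] 3.0 fit ang 93.7 y 0.2301 0.3449 z 0.1033
```

View pics/toprack.png

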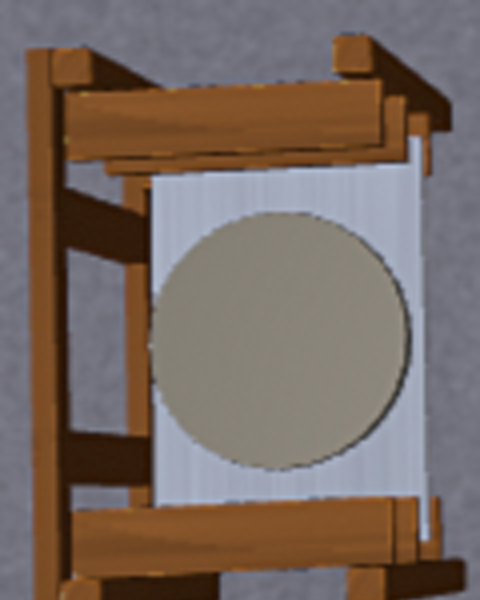

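The crop shows both top rails, the can's sheet below and the back bar on the left. In world coordinates the rack is yawed about +3.5°, the mid-rail face is at z≈0.103 and its mouth is at about (0.517, 0.225). The grip is at about (0.540, -0.289) with tray +y at about 86.3°. I'm moving above the grip.

```bash
python3 -m crank '[0.0188,-0.0407,0,0,0,0.0118,0,0.0188,-0.0407,0,0,0,0.0118,0,0.0188,-0.0407,0,0,0,0.0118,0,0.0188,-0.0407,0,0,0,0.0118,0,0.0188,-0.0407,0,0,0,0.0118,0,0.0188,-0.0407,0,0,0,0.0118,0,0.0188,-0.0407,0,0,0,0.0118,0,0.0188,-0.0407,0,0,0,0.0118,0]' 50
python3 -m crank '[0.0188,-0.0407,0,0,0,0.0118,0,0.0188,-0.0407,0,0,0,0.0118,0,0.0188,-0.0407,0,0,0,0.0118,0,0.0188,-0.0407,0,0,0,0.0118,0,0.0188,-0.0407,0,0,0,0.0118,0,0.0188,-0.0407,0,0,0,0.0118,0,0.0188,-0.0407,0,0,0,0.0118,0,0.0188,-0.0407,0,0,0,0.0118,0]'
python3 -m crank '[0.0188,-0.0407,0,0,0,0.0118,0,0.0188,-0.0407,0,0,0,0.0118,0,0.0188,-0.0407,0,0,0,0.0118,0,0.0188,-0.0407,0,0,0,0.0118,0,0,0,0,0,0,0,0]'
python3 - <<'E'
from plant import monitor,vision
from h import *
s=monitor.get_state();d=vision.get_image("wrist");cv2.imwrite("pics/w1.png",d["frame"])
R=np.array(s["tool_rot"]);p=np.array(s["position"]);print(s["time"],p,np.degrees(np.arctan2(R[1,1],R[0,1])))
P=cloud(d,(p,R));B=brown(d["frame"])&(d["depth"]>0)&(P[...,2]>.057)&(P[...,2]<.07)
q=P[B];print(len(q),cv2.minAreaRect((q[:,:2]*1000).astype(np.float32)),np.median(q[:,2]))
E
```

```text
time: 1.1
position: [0.3136, 0.1983, 0.2356]
tool_rot: [[-0.979, 0.204, 0.0], [0.204, 0.979, 0.0], [-0.0, 0.0, -1.0]]
force: [0.4, 0.1, -0.8]
opening: 0.0923
gripper_force: 0.0
time: 2.1
position: [0.464, -0.1274, 0.2354]
tool_rot: [[-0.994, 0.112, -0.0], [0.112, 0.994, 0.0], [0.0, 0.0, -1.0]]
force: [0.4, 0.4, -0.3]
opening: 0.0927
gripper_force: 0.0
time: 2.72
position: [0.5392, -0.2908, 0.2346]
tool_rot: [[-0.998, 0.067, -0.001], [0.067, 0.998, 0.0], [0.001, 0.0, -1.0]]
force: [-0.3, -0.2, -0.2]
opening: 0.093
gripper_force: 0.0
2.725 [ 0.53916555 -0.29078394  0.23464933] 86.17342824620874
5 ((765.2128295898438, -380.6004943847656), (0.6289706230163574, 4.038585186004639), 9.267509460449219) 0.05779138781800691
```

View pics/w1.png

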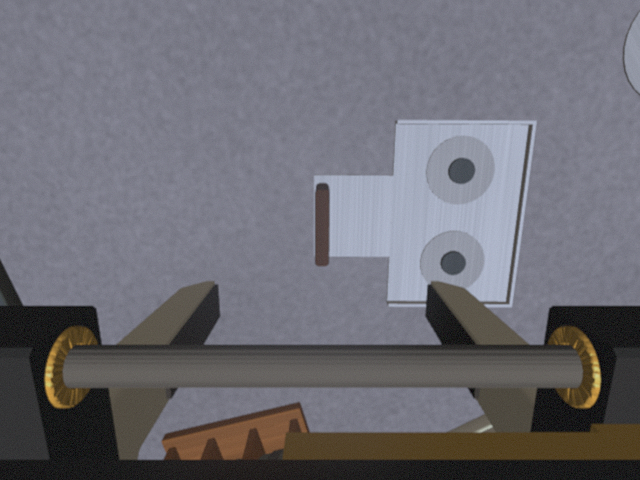

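The wrist view shows the grip at u≈322, v 183–266, near the image centre line between the fingers. It is parallel to the pad faces, and the panel is to the right.

```bash
python3 - <<'E'
from plant import monitor,vision
from h import *
s=monitor.get_state();d=vision.get_image("wrist")
R=np.array(s["tool_rot"]);p=np.array(s["position"])
P=cloud(d,(p,R));f=d["frame"].astype(int);m=np.zeros((480,640),bool);m[170:275,305:335]=1
m&=(f.max(-1)<100)&(f[...,2]>f[...,0]+10);print(d["mount"].tolist());q=P[m];print(m.sum(),np.percentile(q[:,2],[5,50,95]))
q=q[q[:,2]>np.percentile(q[:,2],95)-.006]
print(cv2.minAreaRect((q[:,:2]*1000).astype(np.float32)))
g=P[120:305,385:540][...,2];
m2=np.zeros((480,640),bool);m2[110:280,395:545]=1;m2&=(f.min(-1)>130)&(P[...,2]<.03);c=max(cv2.findContours(m2.astype(np.uint8),0,2)[0],key=cv2.contourArea)[:,0]
print("panel",cv2.minAreaRect((P[c[:,1],c[:,0]][:,:2]*1000).astype(np.float32)),np.median(P[m2][:,2]))
E
```

```text
[[-0.0008263280869480907, -0.9686487683865651, -0.24843284944846122, 0.06966050975558097], [0.9999994972916572, -0.0006593174882289037, -0.0007554580604550043, 0.00013434113784499546], [0.0005679773975355786, -0.24843334881540924, 0.9686488262513074, -0.1489517124488727], [0.0, 0.0, 0.0, 1.0]]
891 [0.0603861  0.06180783 0.0630851 ]
((519.6749877929688, -289.846923828125), (10.207141876220703, 101.06723022460938), 86.05250549316406)
panel ((535.0802612304688, -156.7645721435547), (132.38180541992188, 155.36988830566406), 86.20867156982422) 0.0043538057420862974
```

```bash
python3 - <<'E'
from plant import monitor,vision
from h import *
s=monitor.get_state();d=vision.get_image("wrist")
R=np.array(s["tool_rot"]);p=np.array(s["position"])
P=cloud(d,(p,R))
K=d["camera_matrix"];M=d["mount"];o=R@M[:3,3]+p
for v in (180,184,188,192,200,220,240,255,262,266,270): 
    r=R@M[:3,:3]@np.array([(322-K[0,2])/K[0,0],(v-K[1,2])/K[1,1],1]);q=o+r*(.062-o[2])/r[2]
    print(v,P[v,322].round(4),d["frame"][v,322],q.round(4))
print(K)
E
```

```text
180 [ 0.5033 -0.2863  0.0035] [185 166 160] [ 0.498  -0.2859  0.062 ]
184 [ 0.5066 -0.2865  0.0079] [107  98  99] [ 0.5012 -0.2861  0.062 ]
188 [ 0.5067 -0.2865  0.0418] [65 60 66] [ 0.5045 -0.2864  0.062 ]
192 [ 0.5077 -0.2866  0.0615] [64 65 83] [ 0.5077 -0.2866  0.062 ]
200 [ 0.5141 -0.287   0.0629] [68 70 85] [ 0.5142 -0.287   0.062 ]
220 [ 0.5306 -0.2881  0.0625] [71 72 84] [ 0.5307 -0.2881  0.062 ]
240 [ 0.5478 -0.2892  0.0618] [64 68 85] [ 0.5477 -0.2892  0.062 ]
255 [ 0.5609 -0.2901  0.0613] [69 71 86] [ 0.5607 -0.2901  0.062 ]
262 [ 0.5668 -0.2905  0.0624] [69 70 86] [ 0.5669 -0.2905  0.062 ]
266 [ 0.5705 -0.2907  0.0618] [81 79 88] [ 0.5704 -0.2907  0.062 ]
270 [ 5.942e-01 -2.923e-01 -2.000e-04] [139 126 126] [ 0.574 -0.291  0.062]
[[396.03211635   0.         322.27342349]
 [  0.         396.03211635 244.03420723]
 [  0.           0.           1.        ]]
```

The grip centre is at (0.539, -0.2885) with matching yaw. I'm descending and gripping.

```bash
python3 -m crank '[0,0.002,-0.035,0,0,0,0,0,0,-0.035,0,0,0,0,0,0,-0.035,0,0,0,0,0,0,-0.035,0,0,0,0,0,0,-0.03,0,0,0,0,0,0,-0.02,0,0,0,0,0,0,-0.0065,0,0,0,0,0,0,0,0,0,0,0]' 50
python3 -m crank '[0,0,0,0,0,0,1,0,0,0,0,0,0,1,0,0,0,0,0,0,1,0,0,0,0,0,0,1,0,0,0,0,0,0,1,0,0,0,0,0,0,1,0,0,0,0,0,0,1,0,0,0,0,0,0,1]' 50
```

```text
time: 3.88
position: [0.5392, -0.2867, 0.0396]
tool_rot: [[-0.998, 0.065, 0.0], [0.065, 0.998, -0.0], [-0.0, -0.0, -1.0]]
force: [-1.3, 0.2, 0.2]
opening: 0.093
gripper_force: 0.0
time: 4.88
position: [0.5389, -0.2868, 0.0391]
tool_rot: [[-0.998, 0.065, 0.0], [0.065, 0.998, -0.0], [-0.0, -0.0, -1.0]]
force: [0.6, -1.1, -0.6]
opening: 0.0175
gripper_force: 0.4
```

Still closing (opening 17.5 mm).

```bash
python3 -m crank '[0,0,0,0,0,0,1,0,0,0,0,0,0,1,0,0,0,0,0,0,1,0,0,0,0,0,0,1]' 50
python3 -m crank '[0,0,0.01,0,0,0,1,0,0,0.03,0,0,0,1,0,0,0.035,0,0,0,1,0,0,0.03,0,0,0,1,0,0,0.01,0,0,0,1,0,0,0,0,0,0,1]' 50
```

```text
time: 5.38
position: [0.5389, -0.2867, 0.0391]
tool_rot: [[-0.998, 0.065, 0.0], [0.065, 0.998, -0.0], [-0.0, -0.0, -1.0]]
force: [0.2, -0.4, -0.2]
opening: 0.0116
gripper_force: 50.0
time: 6.12
position: [0.5389, -0.2867, 0.1542]
tool_rot: [[-0.998, 0.065, 0.0], [0.065, 0.998, -0.0], [-0.0, -0.0, -1.0]]
force: [-0.3, 0.1, -2.7]
opening: 0.0118
gripper_force: 50.0
```

```bash
python3 -m crank '[-0.001,0.03,0,0,0,0.016,1,-0.001,0.038,0,0,0,0.016,1,-0.001,0.04,0,0,0,0.016,1,-0.001,0.04,0,0,0,0.016,1,-0.001,0.04,0,0,0,0.016,1,-0.001,0.038,0,0,0,0.016,1,-0.001,0.035,0,0,0,0.016,1,-0.001,0.03,0,0,0,0.016,1]' 50
python3 -m crank '[0,0,-0.003,0,0,0,1,0,0,0,0,0,0,1]'
python3 - <<'E'
from plant import monitor,vision
from h import *
s=monitor.get_state();R=np.array(s["tool_rot"]);p=np.array(s["position"]);print(p,np.degrees(np.arctan2(R[1,1],R[0,1])))
for n in ("top","scene","wrist"):
    d=vision.get_image(n);np.savez(n+"2.npz",**d)
a=np.load("top2.npz")["frame"][100:400,40:440];b=np.load("scene2.npz")["frame"][80:380,200:600]
cv2.imwrite("pics/ab.png",np.hstack([a,b]))
cv2.imwrite("pics/w2.png",np.load("wrist2.npz")["frame"])
E
```

```text
time: 7.12
position: [0.53, 0.0056, 0.1527]
tool_rot: [[-0.998, -0.064, -0.003], [-0.064, 0.998, 0.0], [0.003, 0.0, -1.0]]
force: [0.6, 0.1, -2.9]
opening: 0.0117
gripper_force: 50.0
time: 7.38
position: [0.5304, 0.0039, 0.1501]
tool_rot: [[-0.998, -0.063, -0.002], [-0.063, 0.998, -0.0], [0.002, 0.0, -1.0]]
force: [0.0, -0.6, -2.2]
opening: 0.012
gripper_force: 50.0
[0.53044443 0.00388793 0.15008135] 93.61919406352065
```

View pics/ab.png

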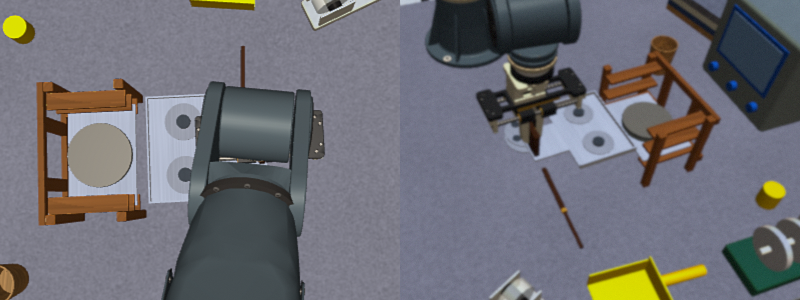

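View pics/w2.png

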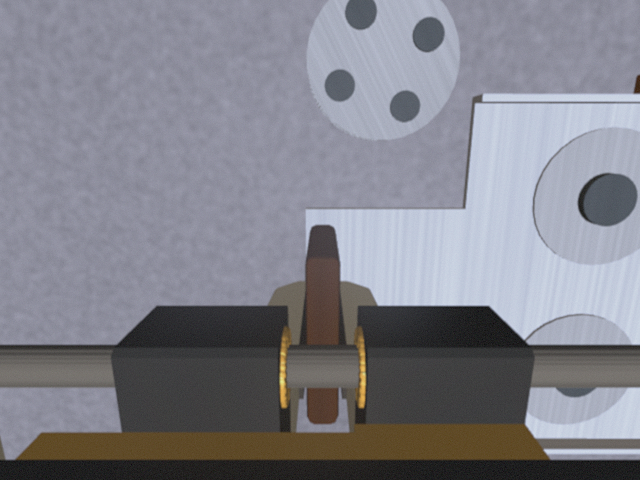

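The top view shows the panel's front edge about 10 px short of the mouth, with the far corner near (188,196) and the near corner near (190,303). It looks centred, so I'll measure the lateral offset in that one camera.

```bash
python3 - <<'E'
from h import *
for n,box,rk in (("top",(180,180,250,320),(70,170,190,330)),("scene",(330,150,450,260),(395,125,525,270))):
    d=np.load(n+"2.npz");P=cloud(d);f=d["frame"].astype(int)
    m=np.zeros((480,640),bool);m[box[1]:box[3],box[0]:box[2]]=1;m&=(f.min(-1)>110)&(P[...,2]>.095)&(P[...,2]<.135)
    a=np.radians(3.6);ex=np.array([np.cos(a),np.sin(a)]);ey=np.array([-ex[1],ex[0]])
    q=P[m];X=q[:,:2]@ex;Y=q[:,:2]@ey
    print(n,m.sum(),"z",np.percentile(q[:,2],[2,50,98]).round(4),"Xr",np.percentile(X,[.3,99.7]).round(4),"front",np.percentile(Y,99.7).round(4))
    # tilt of panel floor
    A=np.c_[X-X.mean(),Y-Y.mean(),np.ones(len(X))];w=np.abs(q[:,2]-np.median(q[:,2]))<.006;print("slopes",np.linalg.lstsq(A[w],q[w,2],rcond=None)[0].round(4))
    for lo,hi in ((0,.33),(.33,.66),(.66,1)):
        l,h=[np.percentile(X,[.5,99.5])[0]+np.ptp(np.percentile(X,[.5,99.5]))*t for t in (lo,hi)]
        print("  front edge",np.percentile(Y[(X>=l)&(X<=h)],99).round(4))
    m=np.zeros((480,640),bool);m[rk[1]:rk[3],rk[0]:rk[2]]=1;m&=brown(d["frame"])&(P[...,2]<.17)
    for nm,lo,hi in (("posts",.157,.17),("toprail",.143,.152),("mid",.099,.107)):
        k=P[m&(P[...,2]>lo)&(P[...,2]<hi)];X=k[:,:2]@ex;Y=k[:,:2]@ey;s=(Y<.36)&(Y>.15)
        h,e=np.histogram(X[s],bins=np.arange(.36,.68,.004));h=np.array(h)
        print(nm,"X",np.percentile(X[s],[.5,99.5]).round(4),"Ymin",np.percentile(Y[s],.5).round(4),[(round(float(e[i]),3),int(h[i])) for i in range(len(h)) if h[i]>3])
E
```

```text
top 4751 z [0.1111 0.1155 0.1239] Xr [0.4394 0.6184] front 0.164
slopes [-0.0031 -0.0102  0.1154]
  front edge 0.1636
  front edge 0.1632
  front edge 0.1632
posts X [0.4135 0.6436] Ymin 0.1923 [(0.412, 55), (0.416, 63), (0.42, 67), (0.424, 63), (0.428, 25), (0.432, 13), (0.436, 21), (0.44, 14), (0.444, 21), (0.448, 15), (0.452, 23), (0.456, 14), (0.46, 22), (0.464, 14), (0.468, 24), (0.472, 15), (0.476, 22), (0.48, 14), (0.484, 21), (0.488, 14), (0.492, 23), (0.496, 14), (0.5, 22), (0.504, 14), (0.508, 20), (0.512, 14), (0.516, 20), (0.52, 15), (0.524, 17), (0.528, 16), (0.532, 16), (0.536, 19), (0.54, 16), (0.544, 19), (0.548, 13), (0.552, 17), (0.556, 15), (0.56, 23), (0.564, 15), (0.568, 20), (0.572, 16), (0.576, 19), (0.58, 16), (0.584, 19), (0.588, 17), (0.592, 14), (0.596, 21), (0.6, 15), (0.604, 19), (0.608, 16), (0.612, 14), (0.616, 21), (0.62, 16), (0.624, 18), (0.628, 68), (0.632, 67), (0.636, 62), (0.64, 61)]
toprail X [0.4223 0.6328] Ymin 0.1922 [(0.412, 4), (0.416, 7), (0.42, 8), (0.424, 9), (0.428, 176), (0.432, 198), (0.436, 196), (0.44, 200), (0.444, 195), (0.448, 20
[... 1651 characters left out ...]
), (0.428, 33), (0.432, 67), (0.436, 68), (0.44, 68), (0.444, 75), (0.448, 71), (0.452, 74), (0.456, 115), (0.46, 11), (0.472, 4), (0.476, 5), (0.484, 6), (0.572, 6), (0.58, 4), (0.584, 8), (0.588, 4), (0.6, 26), (0.604, 90), (0.608, 102), (0.612, 96), (0.616, 98), (0.62, 84), (0.624, 77), (0.628, 101), (0.632, 11), (0.636, 12), (0.64, 13), (0.644, 35)]
mid X [0.4246 0.6464] Ymin 0.1921 [(0.42, 5), (0.424, 4), (0.428, 28), (0.432, 62), (0.436, 70), (0.44, 58), (0.444, 71), (0.448, 64), (0.452, 70), (0.456, 95), (0.46, 4), (0.476, 4), (0.488, 8), (0.6, 6), (0.604, 55), (0.608, 67), (0.612, 70), (0.616, 66), (0.62, 68), (0.624, 62), (0.628, 67), (0.632, 10), (0.636, 7), (0.64, 8), (0.644, 26)]
```

Panel and rack centres agree within 1 mm in both cameras, the tray is level and there is about 9 mm of clearance above the rail. The front edge has about 158 mm to go to the stop, so I'm inserting.

```bash
python3 -m crank '[-0.0008,0.012,0,0,0,0,1,-0.0012,0.019,0,0,0,0,1,-0.0013,0.02,0,0,0,0,1,-0.0013,0.02,0,0,0,0,1,-0.0013,0.02,0,0,0,0,1,-0.0013,0.02,0,0,0,0,1,-0.0012,0.018,0,0,0,0,1,-0.0008,0.012,0,0,0,0,1]' 50
python3 -m crank '[-0.0003,0.004,-0.003,0,0,0,1,0,0,-0.003,0,0,0,1,0,0,0,0,0,0,1]'
python3 - <<'E'
from plant import monitor,vision
from h import *
s=monitor.get_state();print(s["position"],s["force"])
for n in ("top","scene"):
    d=vision.get_image(n);np.savez(n+"3.npz",**d)
b=np.load("scene3.npz")["frame"][100:300,360:560];a=np.load("top3.npz")["frame"][160:340,70:270]
cv2.imwrite("pics/c.png",np.hstack([cv2.resize(a,(400,360)),cv2.resize(b,(400,400))[:360]]))
E
```

```text
time: 8.52
position: [0.5215, 0.1467, 0.1511]
tool_rot: [[-0.998, -0.064, -0.0], [-0.064, 0.998, 0.0], [0.0, 0.0, -1.0]]
force: [-0.4, -0.3, -1.8]
opening: 0.0118
gripper_force: 50.0
time: 8.9
position: [0.5213, 0.1488, 0.1448]
tool_rot: [[-0.998, -0.063, -0.001], [-0.063, 0.998, -0.0], [0.001, -0.0, -1.0]]
force: [0.1, -0.7, -1.4]
opening: 0.0119
gripper_force: 50.0
[0.52132819 0.14880992 0.14478945] [ 0.09681579 -0.70833063 -1.39334911]
```

View pics/c.png

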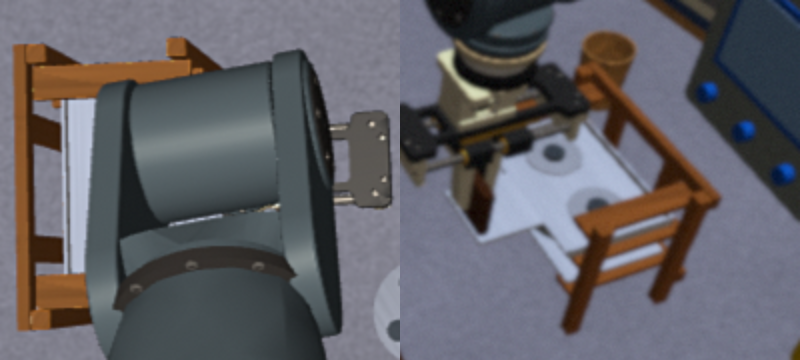

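The panel is between the middle and top rails, about 14 mm from the stop and about 3 mm above the rail. Next I advance gently.

```bash
python3 -m crank '[-0.0002,0.004,0,0,0,0,1,-0.0002,0.003,0,0,0,0,1,0,0,0,0,0,0,1]' 50
python3 -m crank '[-0.0001,0.002,-0.002,0,0,0,1,-0.0001,0.001,0,0,0,0,1,0,0,0,0,0,0,1]'
python3 -m crank '[-0.0001,0.0015,0,0,0,0,1,0,0,0,0,0,0,1]'
```

```text
time: 9.38
position: [0.521, 0.1565, 0.1452]
tool_rot: [[-0.998, -0.063, 0.0], [-0.063, 0.998, -0.0], [-0.0, -0.0, -1.0]]
force: [0.3, 0.2, -2.2]
opening: 0.0117
gripper_force: 50.0
time: 9.75
position: [0.5208, 0.1594, 0.1431]
tool_rot: [[-0.998, -0.063, -0.0], [-0.063, 0.998, -0.0], [0.0, -0.0, -1.0]]
force: [0.5, -0.5, -2.0]
opening: 0.0116
gripper_force: 50.0
time: 10.0
position: [0.5207, 0.1609, 0.1431]
tool_rot: [[-0.998, -0.063, 0.0], [-0.063, 0.998, -0.0], [-0.0, -0.0, -1.0]]
force: [-0.3, 0.5, -1.6]
opening: 0.0117
gripper_force: 50.0
```

```bash
python3 -m crank '[-0.0001,0.0015,0,0,0,0,1,0,0,0,0,0,0,1]'
python3 -m crank '[-0.0001,0.001,0,0,0,0,1,0,0,0,0,0,0,1]'
python3 -m crank '[-0.0001,0.001,0,0,0,0,1,0,0,0,0,0,0,1]'
```

```text
time: 10.25
position: [0.5205, 0.162, 0.1431]
tool_rot: [[-0.998, -0.063, -0.0], [-0.063, 0.998, -0.001], [0.0, -0.001, -1.0]]
force: [-0.4, -3.1, -1.2]
opening: 0.0117
gripper_force: 50.0
time: 10.5
position: [0.5203, 0.1621, 0.1432]
tool_rot: [[-0.998, -0.063, -0.001], [-0.063, 0.998, -0.002], [0.001, -0.002, -1.0]]
force: [-2.1, -11.6, 1.5]
opening: 0.0116
gripper_force: 50.0
time: 10.75
position: [0.5203, 0.1622, 0.1433]
tool_rot: [[-0.998, -0.063, -0.001], [-0.063, 0.998, -0.004], [0.001, -0.003, -1.0]]
force: [-2.4, -18.7, 2.8]
opening: 0.0116
gripper_force: 50.0
```

It touches the stop at y≈0.162, as expected. I'm easing off most of the push and then lowering onto the rails.

```bash
python3 -m crank '[0.0001,-0.0015,0,0,0,0,1,0,0,-0.001,0,0,0,1,0,0,0,0,0,0,1]'
python3 -m crank '[0,0,-0.0006,0,0,0,1,0,0,0,0,0,0,1]'
python3 -m crank '[0,0,-0.0006,0,0,0,1,0,0,0,0,0,0,1]'
```

```text
time: 11.12
position: [0.5205, 0.1621, 0.1422]
tool_rot: [[-0.998, -0.063, -0.0], [-0.063, 0.998, -0.001], [0.0, -0.001, -1.0]]
force: [-2.2, -8.8, 1.5]
opening: 0.0117
gripper_force: 50.0
time: 11.38
position: [0.5206, 0.162, 0.1419]
tool_rot: [[-0.998, -0.063, -0.0], [-0.063, 0.998, -0.001], [0.0, -0.001, -1.0]]
force: [-2.7, -10.3, 4.1]
opening: 0.0118
gripper_force: 50.0
time: 11.62
position: [0.5206, 0.162, 0.1418]
tool_rot: [[-0.998, -0.063, 0.0], [-0.063, 0.998, -0.001], [-0.0, -0.001, -1.0]]
force: [-5.4, -10.6, 9.4]
opening: 0.0119
gripper_force: 50.0
```

It is seated (Fz rising). I release to a half opening and then go up.

```bash
python3 -m crank '[0,0,0.0008,0,0,0,1,0,-0.0004,0,0,0,0,1,0,0,0,0,0,0,0.55,0,0,0,0,0,0,0.55,0,0,0,0,0,0,0.55,0,0,0,0,0,0,0.55]'
python3 - <<'E'
from plant import vision
import cv2,numpy as np
d=vision.get_image("wrist");cv2.imwrite("pics/w4.png",d["frame"])
E
```

```text
time: 12.38
position: [0.5205, 0.1625, 0.1417]
tool_rot: [[-0.998, -0.063, 0.0], [-0.063, 0.998, 0.0], [-0.0, 0.0, -1.0]]
force: [0.3, -0.0, 0.3]
opening: 0.0414
gripper_force: 0.0
```

View pics/w4.png

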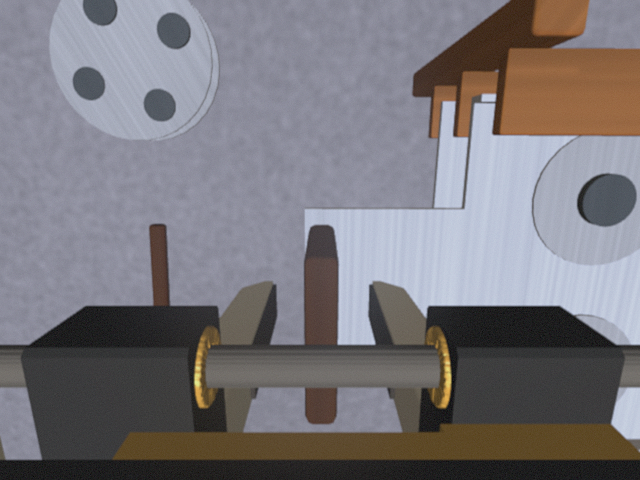

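The fingers are clear on both sides of the grip (u≈320) and the tray rests on the middle rails. I'm retreating up and then back, followed by a check.

```bash
python3 -m crank '[0,0,0.015,0,0,0,0.55,0,0,0.03,0,0,0,0.55,0,0,0.04,0,0,0,0.55,0,0,0.04,0,0,0,0.55,0,-0.03,0.02,0,0,0,0.55,0,-0.05,0,0,0,0,0.55,0,-0.05,0,0,0,0,0.55,0,-0.05,0,0,0,0,0.55]'
python3 -m crank '[0,-0.05,0,0,0,0,0.55,0,-0.05,0,0,0,0,0.55,0,-0.05,0,0,0,0,0.55,0,-0.05,0,0,0,0,0.55,0,0,0,0,0,0,0.55]'
python3 - <<'E'
from plant import vision
from h import *
d=vision.get_image("top");e=vision.get_image("scene");a=d["frame"][160:340,70:270];b=e["frame"][100:300,360:560]
cv2.imwrite("pics/d.png",np.hstack([cv2.resize(a,(400,360)),cv2.resize(b,(400,400))[:360]]))
a=np.radians(3.6);ex=np.array([np.cos(a),np.sin(a)]);ey=np.array([-ex[1],ex[0]])
P=cloud(d);f=d["frame"].astype(int);m=np.zeros((480,640),bool);m[170:330,70:260]=1
m&=(f.min(-1)>110)&(P[...,2]>.095)&(P[...,2]<.125);q=P[m];X=q[:,:2]@ex;Y=q[:,:2]@ey
print(m.sum(),"X",np.percentile(X,[.5,99.5]),"Y",np.percentile(Y,[.5,99.5]),"z",np.percentile(q[:,2],[3,50,97]))
for s in (X<.51,X>.55): print(np.percentile(Y[s],99.5),np.median(q[s,2]))
E
```

```text
time: 13.42
position: [0.5203, -0.0191, 0.288]
tool_rot: [[-0.998, -0.063, 0.001], [-0.063, 0.998, -0.0], [-0.001, -0.0, -1.0]]
force: [0.6, 0.7, 0.9]
opening: 0.0413
gripper_force: 0.0
time: 14.05
position: [0.5202, -0.2202, 0.2875]
tool_rot: [[-0.998, -0.06, 0.001], [-0.06, 0.998, -0.001], [-0.001, -0.001, -1.0]]
force: [1.0, 0.4, -0.8]
opening: 0.0418
gripper_force: 0.0
7732 X [0.45751571 0.60507879] Y [0.12319571 0.32194666] z [0.10333164 0.10721852 0.11212769]
0.3222055226461857 0.10746555927976709
0.32210919549087225 0.10727507783883761
```

View pics/d.png

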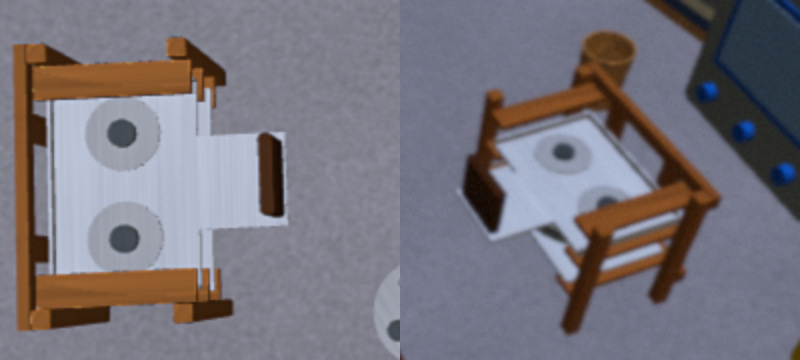

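The tray lies level on the middle pair. Its front edge is at 0.322, which is the mouth plus 130 mm, equal on both sides, and the sheet with the can is still below it.

```bash
python3 -c "
from plant import manip; print(manip.hand_in())"
```

```text
the job is handed in; nothing more can be done
None
```

The tray is fully home against the back stop on the middle rails and released, the sheet with the can was left alone, and the job was handed in at about 14 s of the 32 s allowed.

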